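# Steady the rocking balance slab

### The job

The balance's stone slab stands on four posts and one of its corners gives when you press on it. With the fingertips press down on the slab's corners, one after another, until you find the one that rocks, then press the orange shim tab beside that corner down flat. Leave the other three tabs standing up, do not lift or shove the slab, do not disturb the brass weight on it or the vessels around it, and finish with the hand clear.

Things in the scene. Friction and masses are not known exactly. Their poses are not given: they have to be found in the camera images.
- slab_top (a point): centre of the top face of a loose pale stone slab, 160 mm (its x) by 200 mm (its y) by 25 mm thick, 2.2 kg; z up. The face is level at 60 mm above the bench. It rests on four look-alike steel posts, 62 mm from the centre in x and 60 mm in y. Four orange tabs stand up outside its two 160 mm edges (+y and -y sides), one beside each corner
- stand: thin grey metal plate, 170 x 350 x 4 mm, fixed to the bench under the slab, same centre and turn. Exactly one post, varying by run, not told by eye, is sprung (post_3_c0 to the judge): there the corner sinks 5 mm as the push grows from about 2 to 4 N, then stops hard, and springs back when released; the other three corners are rigid. Origin: centre of its underside, axes as the slab's
- corner_near_left (a point): blue dot of 16 mm on the slab's top at its near left corner (-x, +y of its centre; 18 mm in from one edge, 30 mm from the other): a place to press that corner; axes are the slab's
- pad_near_left (a point): white pad, 18 mm square, on the upper face of the orange shim tab (26 x 68 x 5 mm) beside the near left corner. The tab is hinged 8 mm under the slab's edge (92 mm from the slab's centre line, 7 mm above the bench) and slants up and outwards along the slab's +y. The pad, 52 mm along it from the hinge, moves with it: 40 to 48 mm above the bench at the start, 9.5 mm when flat
- tab_near_left (a joint): angle of that tab: 0 to 0.15 at the start (raised 40 to 49 degrees), 0.85 lying flat. It is pressed straight down, best 132 mm from the slab's centre line (32 mm out from its edge), with about 4 N, and stays where it is left. Flat, its cam stands under the slab and blocks that corner's give
- corner_near_right (a point): blue dot of 16 mm on the slab's top at its near right corner (-x, -y of its centre; 18 mm in from one edge, 30 mm from the other): a place to press that corner; axes are the slab's
- pad_near_right (a point): white pad, 18 mm square, on the upper face of the orange shim tab (26 x 68 x 5 mm) beside the near right corner. The tab is hinged 8 mm under the slab's edge (92 mm from the slab's centre line, 7 mm above the bench) and slants up and outwards along the slab's -y. The pad, 52 mm along it from the hinge, moves with it: 40 to 48 mm above the bench at the start, 9.5 mm when flat
- tab_near_right (a joint): angle of that tab: 0 to 0.15 at the start (raised 40 to 49 degrees), 0.85 lying flat. It is pressed straight down, best 132 mm from the slab's centre line (32 mm out from its edge), with about 4 N, and stays where it is left. Flat, its cam stands under the slab and blocks that corner's give
- corner_far_left (a point): blue dot of 16 mm on the slab's top at its far left corner (+x, +y of its centre; 18 mm in from one edge, 30 mm from the other): a place to press that corner; axes are the slab's
- pad_far_left (a point): white pad, 18 mm square, on the upper face of the orange shim tab (26 x 68 x 5 mm) beside the far left corner. The tab is hinged 8 mm under the slab's edge (92 mm from the slab's centre line, 7 mm above the bench) and slants up and outwards along the slab's +y. The pad, 52 mm along it from the hinge, moves with it: 40 to 48 mm above the bench at the start, 9.5 mm when flat
- tab_far_left (a joint): angle of that tab: 0 to 0.15 at the start (raised 40 to 49 degrees), 0.85 lying flat. It is pressed straight down, best 132 mm from the slab's centre line (32 mm out from its edge), with about 4 N, and stays where it is left. Flat, its cam stands under the slab and blocks that corner's give
- corner_far_right (a point): blue dot of 16 mm on the slab's top at its far right corner (+x, -y of its centre; 18 mm in from one edge, 30 mm from the other): a place to press that corner; axes are the slab's
- pad_far_right (a point): white pad, 18 mm square, on the upper face of the orange shim tab (26 x 68 x 5 mm) beside the far right corner. The tab is hinged 8 mm under the slab's edge (92 mm from the slab's centre line, 7 mm above the bench) and slants up and outwards along the slab's -y. The pad, 52 mm along it from the hinge, moves with it: 40 to 48 mm above the bench at the start, 9.5 mm when flat
- tab_far_right (a joint): angle of that tab: 0 to 0.15 at the start (raised 40 to 49 degrees), 0.85 lying flat. It is pressed straight down, best 132 mm from the slab's centre line (32 mm out from its edge), with about 4 N, and stays where it is left. Flat, its cam stands under the slab and blocks that corner's give
- weight: brass weight, 32 mm wide, 44 mm high, standing loose near the middle of the slab; origin under its foot
- beaker: glass beaker, 68 mm wide, 85 mm high, on the bench beyond the slab; origin under its foot
- bottle: white plastic bottle with red cap, 64 mm wide, 130 mm high, on the bench to the left; origin under its foot
- jar: amber jar with orange cap, 56 mm wide, 75 mm high, on the bench to the right; origin under its foot
Not all that is in view belongs to the job. Several things have the shape of the beaker; the one meant has the colours described above.

How it is judged:
On the way, in this order (a step that is already met when the one before it is completed fails the run):
1. the rocking corner is pressed by the fingers and sinks at least 2 mm (contact force between the fingers and slab above 1 N and ((horizontal distance between post_3_c0 and corner_near_left below 0.035 m and height (world z) of corner_near_left below 0.058 m) or (horizontal distance between post_3_c0 and corner_near_right below 0.035 m and height (world z) of corner_near_right below 0.058 m) or (horizontal distance between post_3_c0 and corner_far_left below 0.035 m and height (world z) of corner_far_left below 0.058 m) or (horizontal distance between post_3_c0 and corner_far_right below 0.035 m and height (world z) of corner_far_right below 0.058 m))), for 0.05 s.
2. the shim tab beside the rocking corner is pressed flat (((horizontal distance between post_3_c0 and corner_near_left below 0.035 m and value of joint tab_near_left above 0.73 rad) or (horizontal distance between post_3_c0 and corner_near_right below 0.035 m and value of joint tab_near_right above 0.73 rad) or (horizontal distance between post_3_c0 and corner_far_left below 0.035 m and value of joint tab_far_left above 0.73 rad) or (horizontal distance between post_3_c0 and corner_far_right below 0.035 m and value of joint tab_far_right above 0.73 rad))), for 0.1 s.
At the end, for the whole second after the job is handed in: the tab beside the rocking corner lies flat (joint above 0.73 of 0.85), the other three are still up (below 0.35), the slab lies level (within 0.015 rad), at rest and within 15 mm of where it was, and the weight, beaker, bottle and jar stand upright within 30 mm of where they were (((horizontal distance between post_3_c0 and corner_near_left below 0.035 m and value of joint tab_near_left above 0.73 rad and value of joint each of tab_near_right, tab_far_left, tab_far_right below 0.35 rad) or (horizontal distance between post_3_c0 and corner_near_right below 0.035 m and value of joint tab_near_right above 0.73 rad and value of joint each of tab_near_left, tab_far_left, tab_far_right below 0.35 rad) or (horizontal distance between post_3_c0 and corner_far_left below 0.035 m and value of joint tab_far_left above 0.73 rad and value of joint each of tab_near_left, tab_near_right, tab_far_right below 0.35 rad) or (horizontal distance between post_3_c0 and corner_far_right below 0.035 m and value of joint tab_far_right above 0.73 rad and value of joint each of tab_near_left, tab_near_right, tab_far_left below 0.35 rad)) and angle between slab_top's own z axis and vertical below 0.015 rad and distance of slab_top from where it was at the start of the episode below 0.015 m and linear speed of slab below 0.02 m/s and distance of each of weight, beaker, bottle, jar from where it was at the start of the episode below 0.03 m and angle between each of weight, beaker, bottle, jar's own z axis and vertical below 0.1 rad); the robot touches nothing.
It fails at once if another corner's tab is pressed down (joint above 0.35) ((horizontal distance between post_3_c0 and corner_near_left below 0.035 m and value of joint any of tab_near_right, tab_far_left, tab_far_right above 0.35 rad) or (horizontal distance between post_3_c0 and corner_near_right below 0.035 m and value of joint any of tab_near_left, tab_far_left, tab_far_right above 0.35 rad) or (horizontal distance between post_3_c0 and corner_far_left below 0.035 m and value of joint any of tab_near_left, tab_near_right, tab_far_right above 0.35 rad) or (horizontal distance between post_3_c0 and corner_far_right below 0.035 m and value of joint any of tab_near_left, tab_near_right, tab_far_left above 0.35 rad)).
It fails at once if the slab is lifted by more than 8 mm or shoved by more than 20 mm (height (world z) of slab_top above 0.068 m or distance of slab_top from where it was at the start of the episode above 0.02 m).
It fails at once if the weight, beaker, bottle or jar is moved by more than 30 mm, lifted or tipped (distance of any of weight, beaker, bottle, jar from where it was at the start of the episode above 0.03 m or angle between any of weight, beaker, bottle, jar's own z axis and vertical above 0.35 rad).
It also fails if it takes over 54 s, if anything falls off the work surface, if the arm or the gripper's body presses on something with over 40 N, if the wrist force passes 120 N, or if a joint passes its speed limit or range.

### The arm

A 6-joint arm with a two-finger parallel gripper is mounted at the origin on the work surface. World frame = base frame: x ahead of the robot, y to its left, z up, the work surface at z = 0. Lengths are in m, angles in rad, forces in N, time in s.
With the tool pointing down it reaches from about 0.35 to 0.775 m from the base axis. Payload 5.5 kg.
Tool frame: the origin (TCP) lies between the finger pads; the fingertips stand 19 mm ahead of it and the grasp point (between the pads) is the TCP (env.tcp_to_tips is the distance from the TCP to the fingertips, in m); z points along the fingers, y is the direction in which the jaws open and shut (so a half turn about z gives the same grasp; the last joint's range is limited). The gripper opens to 85 mm and grips with 20 to 120 N. Pads are 22 mm wide; open, the fingers measure 114 mm over their backs; the gripper's body (76 mm by 85 mm) begins 54 mm behind the grasp point. The pads swing forward as they close: fully open they stand 13 mm farther back than shut.
Start: joints at [-1.27, 0.313, 0.046, 1.304, 0, 1.431], TCP at [0.245, -0.52, 0.25] pointing down, gripper open.
Joint ranges: [-2.76, 2.76], [-0.86, 1.69], [-1.03, 1.26], [-2.2, 2.34], [-1.47, 1.5], [-3.14, 3.14]. Speed limits (rad/s): [2.57, 2.57, 3.14, 3.14, 3.14, 3.14].

### API

Orientations are given as a unit quaternion [w, x, y, z].
In Python, from workcell import env, eyes, job gives the robot as it stands. The module is installed in compiled form; this text tells all that it offers.
- The arm moves only by the tool move_arm, never from a script. Its argument "commands" is a list of rows, each a list of 3 entries, a list of its own where there are three numbers: the shift along the world's x, y, z as a fraction of full scale, then the turn, a rotation vector about the world's x, y, z as a fraction of full scale, then the gripper command: -1 is shut, 1 is fully open, values between are in proportion. In form: [[[x, y, z], [wx, wy, wz], gripper], ...]. A call has 1 to 5 rows; each row shifts and turns the commanded pose from where the row before left it; what a row does not reach is not made up. Full scale, the value 1, is 0.04 m for a shift and 8 degrees for a turn. A row lasts 1/10 s, in which the tool goes at most 50 mm and 8.59 degrees, less where a joint would pass 70% of its speed; a pose out of reach is approached as far as the arm can. A call with a number of a shift or a turn outside -1 to 1 is refused whole. A call with a gripper value outside its range is refused whole. The fingers move at their own pace and stop on an object; "newtons" is the grip in N (left out, the last holds). Time passes only in rows, so rows that do not move let the fingers close. It gives the time, the measured TCP pose, the force and the opening at its end, in the units of the state.
- env.get_state(): the state, without advancing time (a new reading comes with each control period).
- eyes.read_camera(name): name is "scene" or "top"; returns a dict with "frame" (480x640x3 uint8, red, green, blue), "mtx" (3x3 intrinsics, pixels), "camera_from_world" (4x4, takes a point from world to camera coordinates). Camera axes: x right, y down, z forward; pixel columns grow to the right and rows downward; lengths in m; the calibration is good to about 2 mm. A picture is of the moment at which its call begins. There is no depth.
- job.hand_in(): hands the job in, once; it reports no verdict.
The state is a dict: "clock": time; "joint_pos": joint angles; "qvel": joint speeds; "tau": joint torques, N m; "tcp_pos": TCP position; "orientation": TCP orientation; "wrist_force": force on the tool from outside, world axes, zero at the start; "ft_torque": the same for the moment, N m; "finger_gap": finger opening in m.
Only numpy, scipy, OpenCV 4.12 (cv2) and the standard library are available. Lean on these libraries where they do the work, as an engineer would, in place of code of your own. Each camera call takes 0.05 s, during which the arm holds its last target.

## Working session

There is one attempt and no reset: what is moved stays moved. The work goes in short steps, Python scripts to look and compute and a tool call to move; the robot and the scene stay as the last step left them, time stands still between calls to the robot, and variables do not carry over. Pictures are saved under pics/ and viewed, and the job is handed in when it is done.

Besides the shell and the picture viewer there is one more tool, called after "Request:" as name([rows], argument=value, ...), one row to a line, values as JSON. move_arm: Moves the arm, as the interface text tells. Its arguments: {"type":"object","properties":{"commands":{"type":"array","items":{"type":"array"}},"newtons":{"type":"number"}},"required":["commands"]}

```bash
mkdir -p pics; python3 - <<'E'
from workcell import env, eyes, job
import cv2
s=env.get_state(); print(s)
for n in("scene","top"):
    c=eyes.read_camera(n); cv2.imwrite(f"pics/{n}0.png",c["frame"][:,:,::-1]); print(c["mtx"],c["camera_from_world"])
E
```

```text
{'clock': 0.0, 'joint_pos': array([-1.26961167e+00,  3.14017307e-01,  4.49974438e-02,  1.30359979e+00,
        1.50479053e-05,  1.43123854e+00]), 'qvel': array([-0.00042646, -0.0017537 , -0.00091947, -0.00214976, -0.00045875,
       -0.00133005]), 'tau': array([ 1.31226356e-03, -4.80631256e+01,  2.98530471e+01,  1.93077052e-02,
        1.33823496e-04, -1.21740919e-05]), 'tcp_pos': array([ 0.24517857, -0.51959178,  0.24940677]), 'orientation': array([-9.09292980e-04,  9.75815967e-01,  2.18591784e-01, -6.60948897e-05]), 'wrist_force': array([ 0.06626174,  0.24349024, -0.05190192]), 'ft_torque': array([0.05124816, 0.01948173, 0.0177041 ]), 'finger_gap': 0.08504743224105135}
[[545.21694797   0.         319.59223292]
 [  0.         545.21694797 235.71993113]
 [  0.           0.           1.        ]] [[-0.75512598  0.65557183  0.00321405  0.4558322 ]
 [ 0.44466455  0.51578079 -0.73228656 -0.26895699]
 [-0.48172419 -0.55153943 -0.68098903  1.37013757]
 [ 0.          0.          0.          1.        ]]
[[584.07225729   0.         317.29257074]
 [  0.         584.07225729 231.57597386]
 [  0.           0.           1.        ]] [[-0.01669761 -0.9996253   0.02168973  0.02190464]
 [-0.99289702  0.01402167 -0.11814782  0.64986147]
 [ 0.11779942 -0.02350846 -0.99275911  1.15203276]
 [ 0.          0.          0.          1.        ]]
```

View pics/scene0.png

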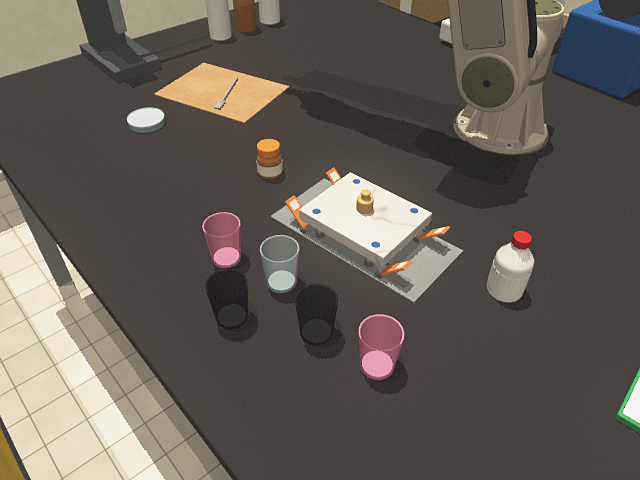

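View pics/top0.png

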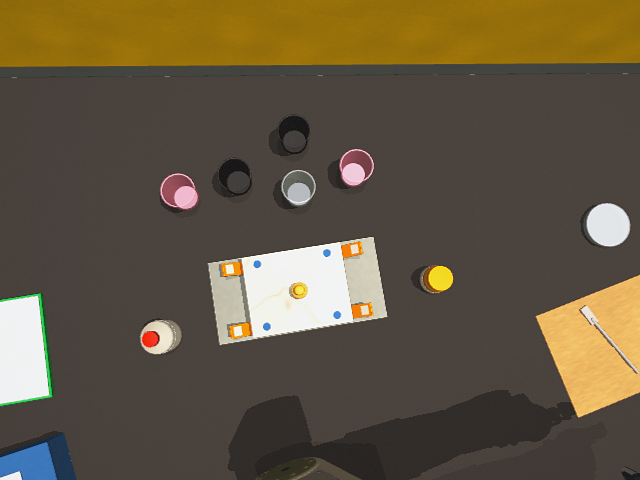

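The top view shows the slab with blue dots near (257,264), (326,253), (266,326) and (337,315). The orange tabs have pads near (232,269), (353,250), (240,331) and (364,310). The clear beaker is at (298,188), with two black and two pink look-alikes around it. Next I measure the dots and pads.

```bash
cat > h.py <<'E'
import numpy as np, cv2
from workcell import env, eyes, job
def ray(c,u,v,z):
    M=c["camera_from_world"];R=M[:3,:3];t=M[:3,3];o=-R.T@t
    d=R.T@np.linalg.inv(c["mtx"])@np.array([u,v,1.]);return o+d*(z-o[2])/d[2]
def proj(c,p):
    q=c["camera_from_world"]@np.append(p,1);q=c["mtx"]@q[:3];return q[:2]/q[2]
def blobs(mask,lo,hi):
    n,l,s,ce=cv2.connectedComponentsWithStats(mask.astype(np.uint8))
    return [(ce[i],s[i,4]) for i in range(1,n) if lo<=s[i,4]<=hi]
E
python3 - <<'E'
from h import *
for n,box in (("top",(200,390,225,350)),("scene",(270,465,165,300))):
    c=eyes.read_camera(n);f=c["frame"];h=cv2.cvtColor(f,cv2.COLOR_RGB2HSV)
    m=np.zeros(f.shape[:2],bool);m[box[2]:box[3],box[0]:box[1]]=1
    bl=m&(h[...,0]>95)&(h[...,0]<125)&(h[...,1]>120)&(h[...,2]>70)
    for ce,a in blobs(bl,8,300): print(n,"blue",ce.round(1),a,ray(c,*ce,.06).round(4))
    org=m&(h[...,0]<20)&(h[...,1]>170)&(h[...,2]>120)
    for ce,a in blobs(org,15,800): print(n,"orange",ce.round(1),a,ray(c,*ce,.044).round(4))
    cv2.imwrite(f"pics/{n}_crop.png",cv2.resize(f[box[2]:box[3],box[0]:box[1],::-1],None,fx=4,fy=4,interpolation=cv2.INTER_CUBIC))
E
```

```text
top blue [326.2 252.5] 44 [ 0.6052 -0.0047  0.06  ]
top blue [256.7 263.9] 41 [0.5847 0.1336 0.06  ]
top blue [336.7 314.6] 41 [ 0.4825 -0.023   0.06  ]
top blue [266.2 326.2] 43 [0.4624 0.1156 0.06  ]
top orange [349.8 249.9] 167 [ 0.6113 -0.053   0.044 ]
top orange [233.  268.6] 173 [0.5771 0.1824 0.044 ]
top orange [294.7 289.5] 24 [0.5333 0.0592 0.044 ]
top orange [359.9 310.2] 173 [ 0.49   -0.0705  0.044 ]
top orange [241.7 329.8] 179 [0.4555 0.1652 0.044 ]
scene blue [356.2 181.1] 18 [ 0.483  -0.0256  0.06  ]
scene blue [316. 211.] 23 [ 0.6064 -0.0076  0.06  ]
scene blue [414.  210.4] 24 [0.4631 0.1133 0.06  ]
scene blue [375.3 244.2] 32 [0.5857 0.1311 0.06  ]
scene orange [330.5 173.9] 51 [ 0.4916 -0.094   0.044 ]
scene orange [295.8 211.6] 155 [ 0.6252 -0.0464  0.044 ]
scene orange [436.7 232.2] 102 [0.4626 0.1723 0.044 ]
scene orange [398.3 267.2] 99 [0.5838 0.1874 0.044 ]
```

View pics/top_crop.png

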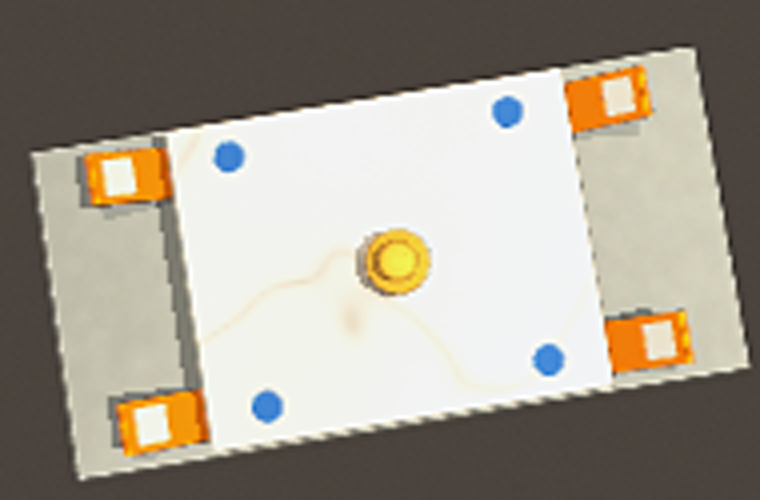

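View pics/scene_crop.png

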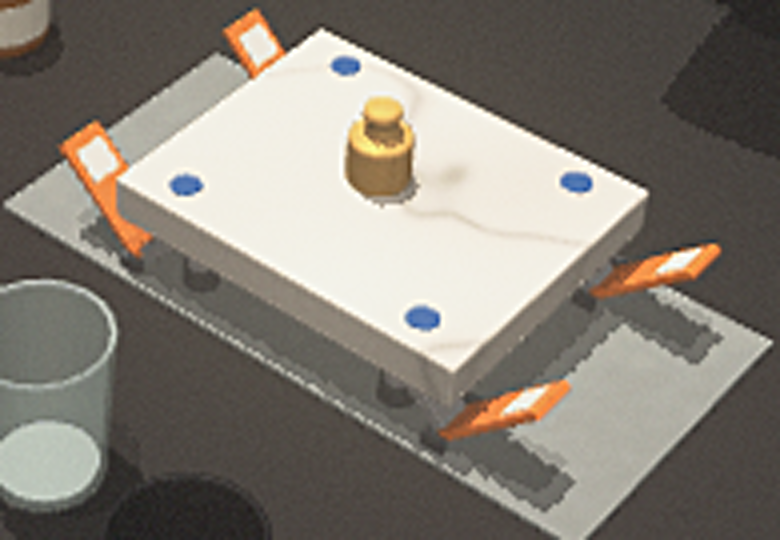

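Averaging both cameras gives these dots: FR (0.606,-0.006), FL (0.585,0.132), NR (0.483,-0.024), NL (0.463,0.1145). The slab centre is (0.534,0.054) and its yaw is about 8.4°. I'll close the fingers and head to the near right corner at a safe height.

Request:
move_arm([
  [[0.45, 0.95, 0], [0, 0, -0.7], -1],
  [[0.45, 0.95, 0], [0, 0, -0.7], -1],
  [[0.45, 0.95, 0], [0, 0, -0.7], -1],
  [[0.45, 0.95, 0], [0, 0, 0], -1],
  [[0.45, 0.95, 0], [0, 0, 0], -1],
], newtons=30)

```text
clock: 0.7
tcp_pos: [0.3356, -0.3285, 0.2502]
orientation: [-0.0, 0.997, 0.073, -0.0]
wrist_force: [0.7, -0.4, -0.4]
finger_gap: 0.0123
```

Request:
move_arm([
  [[0.45, 0.95, 0], [0, 0, 0], -1],
  [[0.45, 0.95, 0], [0, 0, 0], -1],
  [[0.45, 0.95, 0], [0, 0, 0], -1],
  [[0.45, 0.95, 0], [0, 0, 0], -1],
  [[0, 0, 0], [0, 0, 0], -1],
])

```text
clock: 1.2
tcp_pos: [0.4083, -0.1739, 0.2504]
orientation: [-0.001, 0.997, 0.077, 0.0]
wrist_force: [0.0, -0.5, 0.1]
finger_gap: -0.0002
```

```bash
python3 - <<'E'
from h import *
from scipy.spatial.transform import Rotation as R
s=env.get_state();q=s["orientation"];print(R.from_quat(q,scalar_first=True).as_matrix().round(3),s["tcp_pos"],s["clock"],s["finger_gap"],env.tcp_to_tips)
E
```

```text
[[ 0.988  0.153  0.   ]
 [ 0.153 -0.988  0.001]
 [ 0.    -0.001 -1.   ]] [ 0.40830214 -0.17394862  0.25035604] 1.2 -0.000156965285129807 0.019
```

Request:
move_arm([
  [[0.47, 0.94, 0], [0, 0, 0], -1],
  [[0.47, 0.94, 0], [0, 0, 0], -1],
  [[0.47, 0.94, -0.4], [0, 0, 0], -1],
  [[0.46, 0.92, -1], [0, 0, 0], -1],
  [[0, 0, -1], [0, 0, 0], -1],
])

```text
clock: 1.7
tcp_pos: [0.4825, -0.0309, 0.1596]
orientation: [0.0, 0.997, 0.076, 0.002]
wrist_force: [0.5, -0.3, -1.1]
finger_gap: -0.0001
```

Request:
move_arm([
  [[0, 0, -1], [0, 0, 0], -1],
  [[0, 0, -0.5], [0, 0, 0], -1],
  [[0, 0, 0], [0, 0, 0], -1],
  [[0, 0, 0], [0, 0, 0], -1],
])

```text
clock: 2.1
tcp_pos: [0.4798, -0.0337, 0.0997]
orientation: [0.0, 0.997, 0.073, -0.0]
wrist_force: [0.2, -0.0, 0.6]
finger_gap: 0.0
```

Request:
move_arm([
  [[0.08, 0.24, 0], [0, 0, 0], -1],
  [[0, 0, -0.2], [0, 0, 0], -1],
  [[0, 0, 0], [0, 0, 0], -1],
])

```text
clock: 2.4
tcp_pos: [0.4832, -0.0234, 0.0916]
orientation: [0.0, 0.997, 0.074, 0.0]
wrist_force: [-0.5, 0.8, -0.2]
finger_gap: 0.0001
```

```bash
python3 - <<'E'
from h import *
c=eyes.read_camera("scene");f=c["frame"]
cv2.imwrite("pics/s1.png",cv2.resize(f[130:310,250:480,::-1],None,fx=3.3,fy=3.3,interpolation=cv2.INTER_CUBIC))
E
```

```text
(no output)
```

View pics/s1.png

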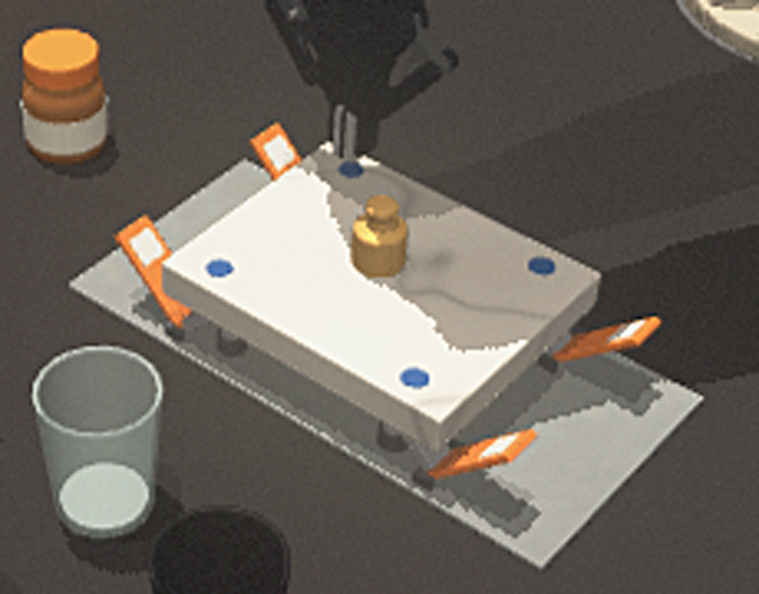

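The closed fingertips hang just above the near-right dot, at crop pixel (348,165). Now I press gently.

Request:
move_arm([
  [[0, 0, -0.2], [0, 0, 0], -1],
  [[0, 0, -0.05], [0, 0, 0], -1],
  [[0, 0, -0.05], [0, 0, 0], -1],
  [[0, 0, 0], [0, 0, 0], -1],
])

```text
clock: 2.85
tcp_pos: [0.4827, -0.0236, 0.0792]
orientation: [-0.0, 0.997, 0.074, -0.0]
wrist_force: [0.0, -1.2, -0.1]
finger_gap: 0.0001
```

Request:
move_arm([
  [[0, 0, -0.03], [0, 0, 0], -1],
  [[0, 0, 0], [0, 0, 0], -1],
])

```text
clock: 3.05
tcp_pos: [0.483, -0.0237, 0.079]
orientation: [0.0, 0.997, 0.074, 0.0]
wrist_force: [-2.9, 0.4, 7.1]
finger_gap: 0.0002
```

Request:
move_arm([
  [[0, 0, -0.03], [0, 0, 0], -1],
  [[0, 0, 0], [0, 0, 0], -1],
])

```text
clock: 3.25
tcp_pos: [0.483, -0.0237, 0.0789]
orientation: [0.0, 0.997, 0.074, 0.0]
wrist_force: [-6.3, 0.8, 17.1]
finger_gap: -0.0001
```

Near right is rigid: 17 N with no sink. Next is near left.

Request:
move_arm([
  [[0, 0, 0.4], [0, 0, 0], -1],
  [[-0.12, 0.86, 0], [0, 0, 0], -1],
  [[-0.12, 0.86, 0], [0, 0, 0], -1],
  [[-0.12, 0.86, 0], [0, 0, 0], -1],
  [[-0.12, 0.86, 0], [0, 0, 0], -1],
])

```text
clock: 3.75
tcp_pos: [0.4637, 0.1151, 0.0933]
orientation: [0.0, 0.997, 0.073, 0.0]
wrist_force: [0.5, -0.8, 0.2]
finger_gap: -0.0001
```

Request:
move_arm([
  [[0, 0, 0], [0, 0, 0], -1],
  [[0, 0, 0], [0, 0, 0], -1],
])

```text
clock: 3.95
tcp_pos: [0.4637, 0.1145, 0.0931]
orientation: [0.0, 0.997, 0.075, 0.0]
wrist_force: [0.1, -0.6, 1.0]
finger_gap: 0.0003
```

Request:
move_arm([
  [[0, 0, -0.2], [0, 0, 0], -1],
  [[0, 0, -0.08], [0, 0, 0], -1],
  [[0, 0, -0.07], [0, 0, 0], -1],
  [[0, 0, 0], [0, 0, 0], -1],
])

```text
clock: 4.35
tcp_pos: [0.4635, 0.1131, 0.0786]
orientation: [0.0, 0.997, 0.073, -0.001]
wrist_force: [-0.3, -0.4, 2.9]
finger_gap: 0.0001
```

Request:
move_arm([
  [[0, 0, -0.03], [0, 0, 0], -1],
  [[0, 0, 0], [0, 0, 0], -1],
])

```text
clock: 4.55
tcp_pos: [0.4637, 0.1135, 0.0779]
orientation: [0.0, 0.997, 0.073, -0.0]
wrist_force: [-0.3, -2.2, 1.6]
finger_gap: -0.0001
```

Request:
move_arm([
  [[0, 0, -0.03], [0, 0, 0], -1],
  [[0, 0, 0], [0, 0, 0], -1],
])

```text
clock: 4.75
tcp_pos: [0.4637, 0.1139, 0.0767]
orientation: [0.0, 0.997, 0.074, -0.0]
wrist_force: [-3.0, -1.5, 3.5]
finger_gap: -0.0
```

Near left gives: the tip is at 57.7 mm with only about 3 N. I'll continue to a clear sink.

Request:
move_arm([
  [[0, 0, -0.04], [0, 0, 0], -1],
  [[0, 0, 0], [0, 0, 0], -1],
  [[0, 0, 0], [0, 0, 0], -1],
])

```text
clock: 5.05
tcp_pos: [0.4634, 0.1141, 0.075]
orientation: [-0.0, 0.997, 0.074, -0.0]
wrist_force: [-3.1, -0.6, 5.1]
finger_gap: -0.0001
```

Request:
move_arm([
  [[0, 0, -0.03], [0, 0, 0], -1],
  [[0, 0, 0], [0, 0, 0], -1],
  [[0, 0, 0], [0, 0, 0], -1],
])

```text
clock: 5.35
tcp_pos: [0.4633, 0.1142, 0.0741]
orientation: [-0.0, 0.997, 0.074, -0.0]
wrist_force: [-4.3, -0.1, 8.3]
finger_gap: -0.0001
```

```bash
python3 - <<'E'
from h import *
c=eyes.read_camera("scene");f=c["frame"]
cv2.imwrite("pics/s2.png",cv2.resize(f[130:310,250:480,::-1],None,fx=3.3,fy=3.3,interpolation=cv2.INTER_CUBIC))
E
```

```text
(no output)
```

View pics/s2.png

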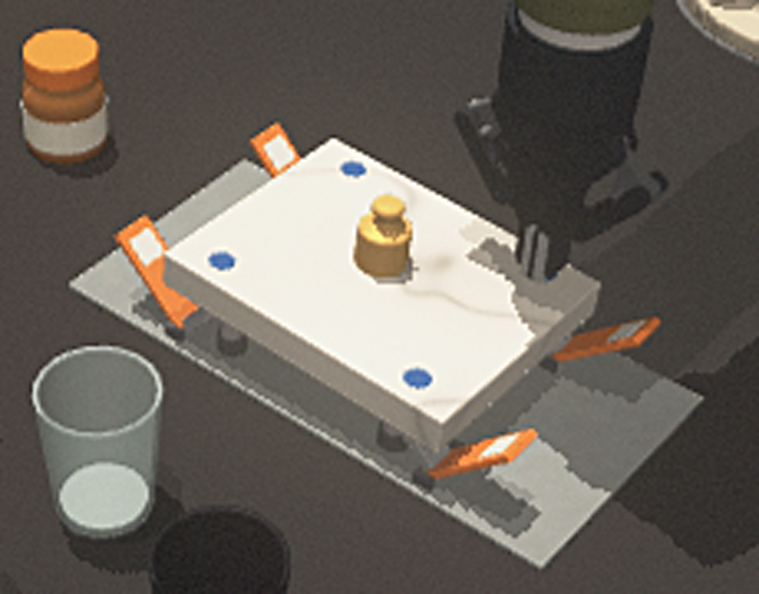

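The slab visibly tilted: the far-right dot rose and the near-left corner is down about 5 mm. Near left is therefore the rocking corner. I release and move over its tab, which should be near (0.4536,0.1757).

Request:
move_arm([
  [[0, 0, 0.2], [0, 0, 0], -1],
  [[0, 0, 0.5], [0, 0, 0], -1],
  [[-0.12, 0.77, 0], [0, 0, 0], -1],
  [[-0.12, 0.77, 0], [0, 0, 0], -1],
  [[0, 0, 0], [0, 0, 0], -1],
])

```text
clock: 5.9
tcp_pos: [0.4566, 0.1625, 0.1019]
orientation: [-0.006, 0.996, 0.085, -0.0]
wrist_force: [-0.0, -0.7, -0.8]
finger_gap: 0.0003
```

```bash
python3 - <<'E'
from h import *
c=eyes.read_camera("scene");f=c["frame"];print(env.get_state()["tcp_pos"])
cv2.imwrite("pics/s3.png",cv2.resize(f[130:310,250:480,::-1],None,fx=3.3,fy=3.3,interpolation=cv2.INTER_CUBIC))
C=np.array([.5342,.0542,0]);ex=np.array([.989,.147,0]);ey=np.array([-.147,.989,0])
import cv2
t=eyes.read_camera("top")
for a in (0,.08,.15):
    r=.855-a if False else .85-a
    p=C-.062*ex+(.092+.052*np.cos(r)-.003*np.sin(r))*ey+np.array([0,0,.007+.052*np.sin(r)+.0025*np.cos(r)])
    print(p,proj(t,p),proj(c,p))
for ce,a in blobs((cv2.cvtColor(f,cv2.COLOR_RGB2HSV)[...,0]<20)&(cv2.cvtColor(f,cv2.COLOR_RGB2HSV)[...,1]>170),15,400): print(ce,a)
E
```

```text
[0.45650809 0.1616882  0.10168269]
[0.4546444  0.16778656 0.04771654] [240.18927339 330.32927172] [437.90781451 227.64662126]
[0.45417729 0.17092928 0.04499381] [238.74885286 330.52836032] [439.14503103 229.45908727]
[0.45379565 0.17349691 0.04241143] [237.59728105 330.68128891] [440.12601093 231.07925648]
[267.90855457 147.47787611] 339
[331.57377049 174.81967213] 61
[295.81168831 211.65584416] 154
[440.63414634 232.04878049] 41
[432.76470588 230.41176471] 17
[521.3649635  239.27737226] 274
[398.68421053 267.03157895] 95
```

View pics/s3.png

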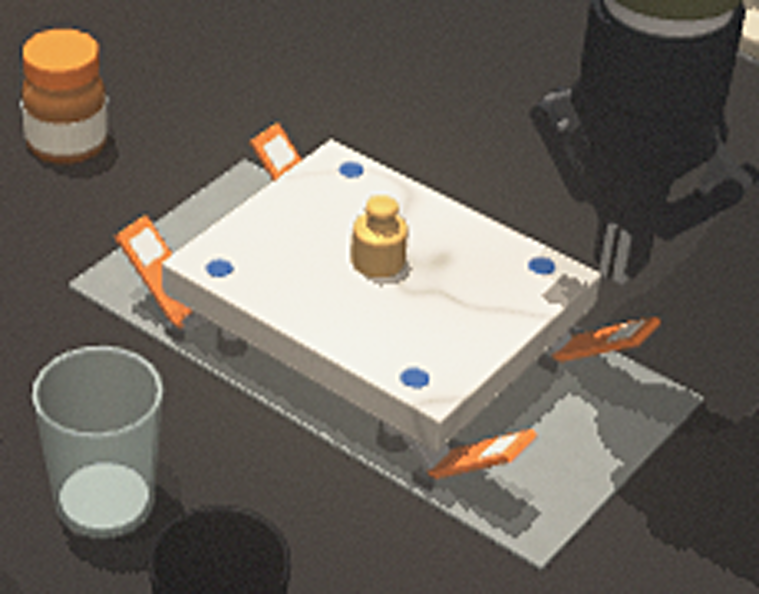

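The slab has sprung back level, the weight stands, and the predicted pad pixel matches the image. The tool is 14 mm short in y, so I correct that.

Request:
move_arm([
  [[-0.07, 0.35, 0], [0, 0, 0], -1],
  [[0, 0, 0], [0, 0, 0], -1],
])

```text
clock: 6.2
tcp_pos: [0.455, 0.1674, 0.1016]
orientation: [-0.009, 0.996, 0.089, -0.001]
wrist_force: [-0.4, 0.2, -0.4]
finger_gap: 0.0001
```

```bash
python3 - <<'E'
from h import *
from scipy.spatial.transform import Rotation as R
s=env.get_state();print(s["joint_pos"].round(3),s["qvel"].round(3),s["tcp_pos"],np.linalg.norm(s["tcp_pos"][:2]));print(R.from_quat(s["orientation"],scalar_first=True).as_matrix().round(3))
E
```

```text
[ 0.176  0.241 -0.437  0.894  0.018  3.14 ] [-0.005 -0.003  0.001  0.001 -0.012  0.001] [0.45496853 0.16738175 0.10160327] 0.4847814045114766
[[ 0.984  0.177 -0.004]
 [ 0.177 -0.984  0.017]
 [-0.001 -0.018 -1.   ]]
```

The wrist's last joint has reached its range end (3.14), and that is what holds it back. I turn the tool +z, away from the limit, which brings the jaws along the slab's x.

Request:
move_arm([
  [[0, 0, 0], [0, 0, 0.6], -1],
  [[0, 0, 0], [0, 0, 1], -1],
  [[0, 0, 0], [0, 0, 1], -1],
  [[0, 0, 0], [0, 0, 1], -1],
  [[0, 0, 0], [0, 0, 1], -1],
])

```text
clock: 6.7
tcp_pos: [0.4552, 0.167, 0.1017]
orientation: [-0.008, 0.916, 0.401, -0.004]
wrist_force: [-0.0, 0.5, -0.1]
finger_gap: -0.0002
```

Request:
move_arm([
  [[0, 0, 0], [0, 0, 1], -1],
  [[0, 0, 0], [0, 0, 1], -1],
  [[0, 0, 0], [0, 0, 1], -1],
  [[0, 0, 0], [0, 0, 1], -1],
  [[0, 0, 0], [0, 0, 1], -1],
])

```text
clock: 7.2
tcp_pos: [0.4552, 0.167, 0.1017]
orientation: [-0.006, 0.724, 0.69, -0.006]
wrist_force: [-0.5, -0.4, 0.3]
finger_gap: -0.0
```

Request:
move_arm([
  [[0, 0, 0], [0, 0, 1], -1],
  [[0, 0, 0], [0, 0, 0.7], -1],
  [[0, 0, 0], [0, 0, 0], -1],
  [[0, 0, 0], [0, 0, 0], -1],
])

```text
clock: 7.6
tcp_pos: [0.4552, 0.1672, 0.1018]
orientation: [-0.006, 0.64, 0.768, -0.007]
wrist_force: [-0.2, -0.3, 0.6]
finger_gap: 0.0
```

```bash
python3 - <<'E'
from h import *
from scipy.spatial.transform import Rotation as R
s=env.get_state();print(s["joint_pos"].round(3),s["tcp_pos"]);print(R.from_quat(s["orientation"],scalar_first=True).as_matrix().round(3))
E
```

```text
[ 0.186  0.255 -0.417  0.916 -0.     1.575] [0.45520345 0.16715196 0.10180483]
[[-0.181  0.983 -0.017]
 [ 0.984  0.181 -0.003]
 [-0.    -0.018 -1.   ]]
```

Request:
move_arm([
  [[-0.03, 0.21, 0], [0, 0, 0], -1],
  [[0, 0, -0.4], [0, 0, 0], -1],
  [[0, 0, 0], [0, 0, 0], -1],
])

```text
clock: 7.9
tcp_pos: [0.4527, 0.176, 0.0845]
orientation: [-0.006, 0.639, 0.769, -0.008]
wrist_force: [-1.1, 0.2, -1.1]
finger_gap: 0.0002
```

```bash
python3 - <<'E'
from h import *
c=eyes.read_camera("scene");f=c["frame"]
a=cv2.resize(f[170:290,370:480,::-1],None,fx=4.5,fy=4.5,interpolation=cv2.INTER_CUBIC)
cv2.imwrite("pics/s4.png",a)
E
```

```text
(no output)
```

View pics/s4.png

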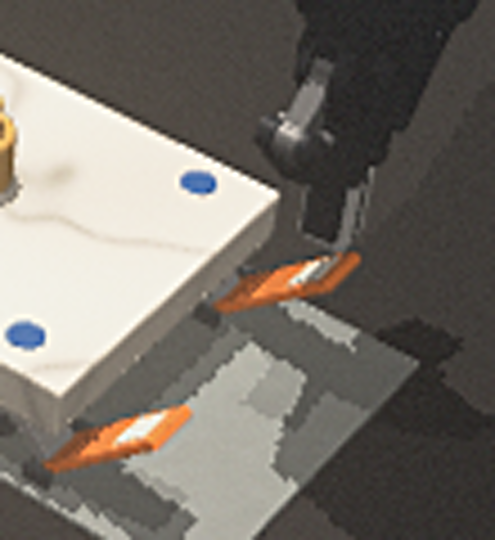

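The fingertips are above the near-left pad, around crop (325,260). I press down in steps.

Request:
move_arm([
  [[0, 0, -0.2], [0, 0, 0], -1],
  [[0, 0, -0.2], [0, 0, 0], -1],
  [[0, 0, -0.2], [0, 0, 0], -1],
  [[0, 0, -0.2], [0, 0, 0], -1],
  [[0, 0, 0], [0, 0, 0], -1],
])

```text
clock: 8.45
tcp_pos: [0.4534, 0.1756, 0.0528]
orientation: [-0.006, 0.639, 0.769, -0.007]
wrist_force: [-0.7, 0.4, -0.2]
finger_gap: 0.0001
```

Request:
move_arm([
  [[0, 0, -0.15], [0, 0, 0], -1],
  [[0, 0, -0.15], [0, 0, 0], -1],
  [[0, 0, -0.1], [0, 0, 0], -1],
  [[0, 0, 0], [0, 0, 0], -1],
])

```text
clock: 8.85
tcp_pos: [0.4537, 0.1757, 0.0373]
orientation: [-0.006, 0.639, 0.769, -0.007]
wrist_force: [0.9, 0.0, -0.4]
finger_gap: -0.0003
```

```bash
python3 - <<'E'
from h import *
c=eyes.read_camera("scene");f=c["frame"]
a=cv2.resize(f[170:290,370:480,::-1],None,fx=4.5,fy=4.5,interpolation=cv2.INTER_CUBIC)
cv2.imwrite("pics/s5.png",a)
E
```

```text
(no output)
```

View pics/s5.png

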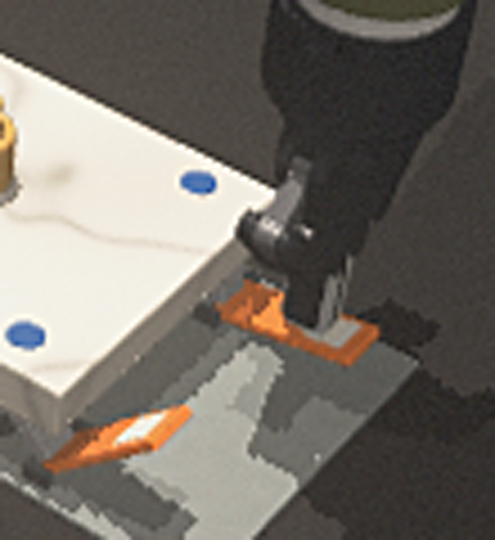

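The tab is following the fingers down. I continue.

Request:
move_arm([
  [[0, 0, -0.1], [0, 0, 0], -1],
  [[0, 0, -0.08], [0, 0, 0], -1],
  [[0, 0, 0], [0, 0, 0], -1],
])

```text
clock: 9.2
tcp_pos: [0.4538, 0.1758, 0.0303]
orientation: [-0.006, 0.639, 0.769, -0.007]
wrist_force: [-0.8, -0.5, 0.2]
finger_gap: -0.0003
```

Request:
move_arm([
  [[0, 0, -0.04], [0, 0, 0], -1],
  [[0, 0, 0], [0, 0, 0], -1],
])

```text
clock: 9.4
tcp_pos: [0.4538, 0.1757, 0.0289]
orientation: [-0.006, 0.639, 0.769, -0.007]
wrist_force: [-0.5, 0.0, 0.7]
finger_gap: 0.0
```

Request:
move_arm([
  [[0, 0, -0.03], [0, 0, 0], -1],
  [[0, 0, 0], [0, 0, 0], -1],
])

```text
clock: 9.6
tcp_pos: [0.4539, 0.1757, 0.0283]
orientation: [-0.005, 0.639, 0.769, -0.007]
wrist_force: [-1.6, 0.0, 6.1]
finger_gap: -0.0002
```

It's stopping hard at 9.3 mm. One more small push, then I lift clear.

Request:
move_arm([
  [[0, 0, -0.03], [0, 0, 0], -1],
  [[0, 0, 0], [0, 0, 0], -1],
  [[0, 0, 0], [0, 0, 0], -1],
])

```text
clock: 9.9
tcp_pos: [0.454, 0.1758, 0.028]
orientation: [-0.005, 0.639, 0.769, -0.007]
wrist_force: [-4.4, 0.1, 14.4]
finger_gap: -0.0002
```

Request:
move_arm([
  [[0, 0, 0.3], [0, 0, 0], -1],
  [[0, 0, 0.8], [0, 0, 0], -1],
  [[0, 0, 1], [0, 0, 0], -1],
  [[0, 0, 1], [0, 0, 0], -1],
  [[0, 0, 1], [0, 0, 0], -1],
])

```text
clock: 10.4
tcp_pos: [0.4537, 0.1755, 0.1924]
orientation: [-0.005, 0.639, 0.769, -0.007]
wrist_force: [1.2, -0.6, -1.0]
finger_gap: -0.0001
```

Request:
move_arm([
  [[-0.3, 0, 1], [0, 0, 0], -1],
  [[-0.5, 0, 0.8], [0, 0, 0], -1],
  [[-0.5, 0, 0], [0, 0, 0], -1],
  [[0, 0, 0], [0, 0, 0], -1],
  [[0, 0, 0], [0, 0, 0], -1],
])

```text
clock: 10.9
tcp_pos: [0.4021, 0.1757, 0.2627]
orientation: [-0.005, 0.639, 0.769, -0.007]
wrist_force: [-0.1, -0.2, -0.9]
finger_gap: 0.0001
```

```bash
python3 - <<'E'
from h import *
c=eyes.read_camera("scene");f=c["frame"]
cv2.imwrite("pics/s6.png",cv2.resize(f[130:310,250:480,::-1],None,fx=3.3,fy=3.3,interpolation=cv2.INTER_CUBIC))
t=eyes.read_camera("top");cv2.imwrite("pics/t6.png",t["frame"][:,:,::-1])
for n,c,box in (("top",t,(200,390,225,350)),("scene",c,(270,465,165,300))):
    f=c["frame"];h=cv2.cvtColor(f,cv2.COLOR_RGB2HSV);m=np.zeros(f.shape[:2],bool);m[box[2]:box[3],box[0]:box[1]]=1
    for ce,a in blobs(m&(h[...,0]>95)&(h[...,0]<125)&(h[...,1]>120)&(h[...,2]>70),8,300): print(n,ce.round(1),a)
s=env.get_state();print(s["clock"],s["tcp_pos"],s["wrist_force"])
E
```

```text
top [326.2 252.5] 44
top [256.7 263.9] 41
top [336.7 314.6] 41
top [266.2 326.2] 43
scene [356.2 181.1] 18
scene [316. 211.] 23
scene [414.  210.4] 24
scene [375.3 244.2] 32
11.0 [0.40239132 0.17565889 0.26204809] [-0.29026155 -0.92451545 -1.1286799 ]
```

View pics/s6.png

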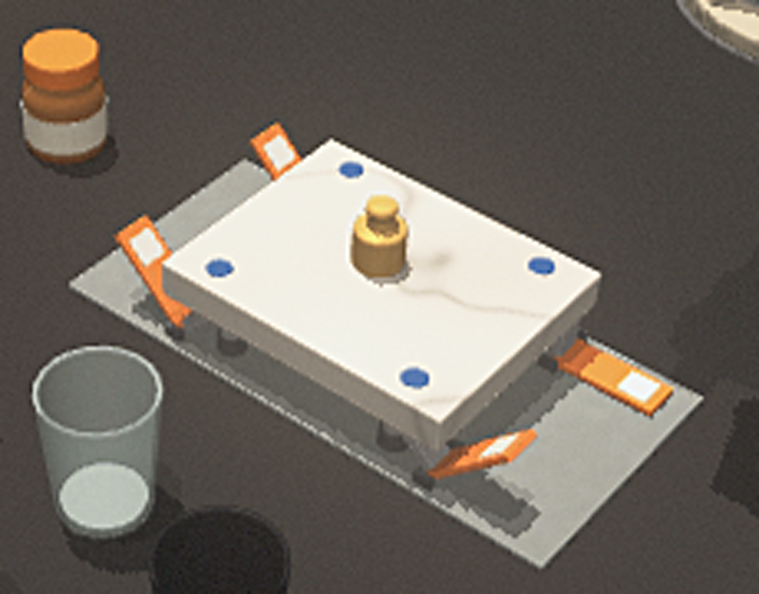

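View pics/t6.png

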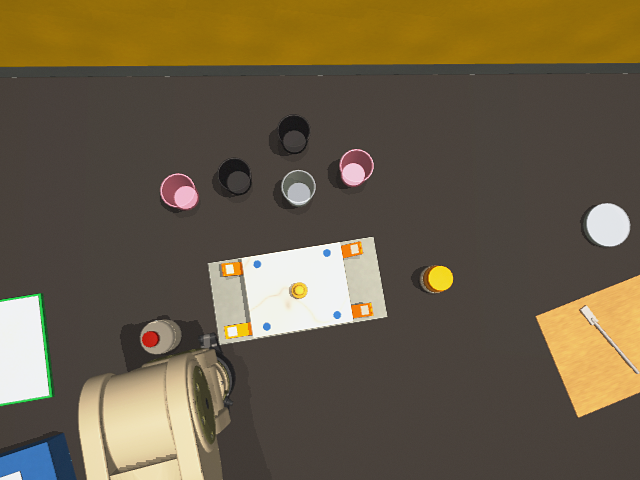

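The near-left tab lies flat, with its pad at crop (637,387). The other three tabs stand, all four blue dots are at exactly their starting pixels, and the weight and vessels are unmoved. The hand is clear.

```bash
python3 -c "
from workcell import job
print(job.hand_in())"
```

```text
the job is handed in; nothing more can be done
None
```

I found the rocking corner, near left, pressed its shim tab flat and handed the job in at about 11 s; no verdict was reported.

- **Finding the corner:** Near right was rigid, taking 17 N with no sink. Near left sank about 5 mm, with the measured force rising from about 2 to 8 N. The slab visibly tilted under the press and sprang back level. Having found it, I did not press the two far corners.
- **Pressing the tab:** I pressed the near-left tab down until it stopped hard at about 9 mm tip height, with 14 N, then lifted the hand to about 0.26 m.
- **Last checks:** In the pictures the near-left tab lies flat and the other three stand. All four slab dots are at exactly their starting pixels. The weight, beaker, bottle and jar look unmoved, and the wrist force is back to noise level.
- **One flaw:** On the way to the tab the last wrist joint reached its range end, reading 3.14. This left the hand short and about 1° tilted. I turned the tool about 90° away from the limit before pressing. I can't tell whether the judge counts that as passing the joint's range.

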